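Start the dust extraction and hold the blast gate open

TASK

Start the bench's dust extraction from its three control boxes, only pushing with the closed fingers: first press down the raised end of the rocker on the main-switch box until it has tipped fully over, then push the small round start button fully in (it stays in) without pressing the big mushroom stop button next to it. Last, press the long bar on the third box, which opens the blast gate, fully down, not before the start button is in, and finish while still holding it down with the fingers. Lift nothing, and leave the loose tools and blocks round the boxes where they are.

Things in the scene. Friction and masses are not known exactly. Their poses are not given: they have to be found in the camera images.
- switch_box: Main-switch box: grey housing 74 x 112 x 42 mm with one black rocker (36 x 66 mm) in its top. Fixed to the bench, its place and heading differ each time. Origin at the centre of its underside on the bench top; y along its long side, z up; flat housing top at z = 42 mm. The rocker's long side runs along y, its pivot (along x) is at the box's centre 44 mm up, and the end that stands up at the start is the +y end.
- rocker (a joint): Rocker angle in rad: 0 = off (+y end raised, starts between 0 and 0.04), 0.36 = on, at its stop (+y end down). Stays where it is left; tipping it takes about 4 N pressed near the end.
- rocker_raised_end (a point): Point on the top face of the rocker's raised (+y) end, 23 mm from the pivot and 10 mm short of the end; moves with the rocker: about 56 mm above the bench when off, 48 mm when on, so it goes down 8 mm.
- start_box: Start box: grey housing 74 x 130 x 42 mm with two black round buttons in a row along its long side: the small start button at y = +34 mm, the big mushroom stop button at y = -34 mm. Fixed to the bench, its place and heading differ each time. Origin at the centre of its underside on the bench top; y along its long side, z up; flat housing top at z = 42 mm. 
- start_button (a joint): How far the start button is pushed in, in m: 0 = out (starts between 0 and 0.0015), 0.007 = fully in, at its stop. Straight down, about 3 N; latching, it stays where it is pushed.
- start_button_top (a point): Centre of the flat top of the start button, 25 mm in diameter; moves with it: 56.5 mm above the bench when out, 49.5 mm when fully in.
- stop_button (a joint): How far the mushroom stop button is pushed in, in m: 0 = out, 0.006 = in. Sprung. Must not be pressed.
- stop_button_top (a point): Centre of the domed top of the stop button, 42 mm in diameter, 69 mm above the bench (12.5 mm above the start button), 68 mm from the start button's centre.
- gate_box: Blast-gate box: grey housing 66 x 130 x 42 mm with one long black bar (26 x 94 mm) in its top, the bar along y. Fixed to the bench, its place and heading differ each time. Origin at the centre of its underside on the bench top; y along its long side, z up; flat housing top at z = 42 mm. 
- hold_bar (a joint): How far the bar is pressed down, in m: 0 = up, 0.008 = fully down, at its stop. Straight down; sprung, 2 N at the top of its travel and 6 N at the bottom, it comes back up when released.
- hold_bar_top (a point): Centre of the bar's top face, moves with it: 57 mm above the bench when up, 49 mm when fully down.
- offcut_b: Loose wood off-cut 30 x 120 x 20 mm lying between boxes, long side along its y. Origin at the centre of its underside. Bystander.
- pine_block: Loose pine block 40 x 70 x 22 mm lying between boxes, long side along its y. Origin at the centre of its underside. Bystander.
- tape: Loose tape measure 42 x 75 x 65 mm behind the boxes. Origin at the centre of its underside. Bystander.
- dark_tin: Loose small dark tin, 54 mm in diameter, 50 mm high, behind the boxes. Origin at the centre of its underside. Bystander.

How it is judged:
On the way, in this order (a step that is already met when the one before it is completed fails the run):
1. the rocker is tipped fully over, with the start button and the bar not yet pressed (value of joint rocker above 0.3 rad and value of joint each of start_button, hold_bar below 0.003 m), for 0.1 s.
2. the start button is pushed fully in, with the bar not yet pressed (value of joint rocker above 0.3 rad and value of joint start_button above 0.0055 m and value of joint hold_bar below 0.003 m), for 0.1 s.
At the end, for the whole second after the job is handed in: The rocker is over (above 0.30 of 0.36 rad), the start button is in (above 5.5 of 7 mm), the stop button is out (below 2 mm), and the fingers hold the bar down (above 6 of 8 mm, pushing on it with more than 1.5 N) (value of joint rocker above 0.3 rad and value of joint start_button above 0.0055 m and value of joint hold_bar above 0.006 m and value of joint stop_button below 0.002 m and contact force between the fingers and gate_box above 1.5 N); the arm keeps its last pose, push and grip.
It fails at once if the start button is pressed (beyond 3 mm) before the rocker is on (value of joint start_button above 0.003 m and value of joint rocker below 0.25 rad).
It fails at once if the bar is pressed (beyond 3 mm) before the start button is in (value of joint hold_bar above 0.003 m and value of joint start_button below 0.005 m).
It fails at once if the stop button is pressed (beyond 2 mm) (value of joint stop_button above 0.002 m).
It fails at once if a loose bystander is lifted (1 cm or more) or shoved more than 3 cm (distance of any of offcut_b, pine_block, tape, dark_tin from where it was at the start of the episode above 0.03 m or height (world z) of any of offcut_b, pine_block, tape, dark_tin above 0.01 m).
It also fails if it takes over 51 s, if anything falls off the work surface, if the arm or the gripper's body presses on something with over 40 N, if the wrist force passes 120 N, or if a joint passes its speed limit or range.

ROBOT

A 7-joint arm with a two-finger parallel gripper is mounted at the origin on a cart in front of the work surface, level with it; the furniture and walls round the work are solid. World frame = base frame: x ahead of the robot, y to its left, z up, the work surface at z = 0. Lengths are in m, angles in rad, forces in N, time in s.
With the tool pointing down it reaches from about 0.425 to 0.95 m from the base axis. Payload 16.7 kg.
Tool frame: the origin (TCP) lies midway between the tips of the shut fingers; the grasp point (between the pads) lies 19 mm behind it; z points along the fingers, y is the line along which they close (so a half turn about z gives the same grasp; the last joint's range is limited). The gripper opens to 94 mm and grips with 3 to 60 N. Pads are 16 mm wide; open, the fingers measure 119 mm over their backs; the gripper's body (75 mm by 177 mm) begins 78 mm behind the grasp point.
Start: joints at [1.19, 0.426, 0.074, 1.606, -0.034, 1.111, -0.067], TCP at [0.155, -0.657, 0.205] pointing down, gripper open.
Joint ranges: [-2.85, 2.85], [-0.5, 2.14], [-1.23, 1.37], [0.21, 2.46], [-1.02, 4.16], [0.16, 2.05], [-2.73, 2.73]. Speed limits (rad/s): [1.89, 1.89, 2.39, 2.39, 3.01, 3.01, 3.01].

INTERFACE

Orientations are given as a 3x3 rotation matrix whose columns are the frame's x, y, z axes.
In Python, from bench import robot, optics gives the robot as it stands.
- The arm moves only by the tool jog_arm, never from a script. Its arguments are lists of equal length, an entry for each row: "linear": the shift along the tool's x, y, z in m, a list of three; "twist": the turn, a rotation vector about the tool's x, y, z in rad, a list of three. In form: {"linear": [[dx, dy, dz], ...], "twist": [[rx, ry, rz], ...]}. A call has 1 to 5 rows; each row is the pose to reach, as a shift and turn from the pose commanded when the call began, along the tool's axes at that moment; what a row does not reach only later rows make up. A row lasts 1/8 s, in which the tool goes at most 62.5 mm and 10.7 degrees, less where a joint would pass 70% of its speed; a pose out of reach is approached as far as the arm can. A call with a gripper value outside its range is refused whole. "hand" is the opening, from -1 (shut) to 1 (fully open), so that 0 is half open, set as the call begins (left out, the last holds). The fingers move at their own pace and stop on an object; "squeeze" is the grip in N (left out, the last holds). Time passes only in rows, so rows that repeat a pose let the fingers close. It gives the time, the measured TCP pose, the force, the opening and the grip force at its end, in the units of the state.
- robot.sense(): the state, without advancing time (a new reading comes with each control period).
- optics.capture(name): name is "scene" or "top" or "wrist"; returns (picture, depth): 400x640x3 uint8, red, green, blue; 400x640 float32, m along the optical axis (not along the pixel's ray), 0 where there is no reading.
- optics.camera_model(name): a dict with "fx", "fy", "cx", "cy" (pixels), "R" (3x3) and "t" (3): a world point X has camera coordinates R X + t. Camera axes: x right, y down, z forward; pixel columns grow to the right and rows downward; lengths in m; the calibration is good to about 2 mm. A picture is of the moment at which its call begins: read the wrist's pose just before it. camera_model takes no time and is no camera call; for the wrist camera it gives the pose at the moment of the call.
- robot.job_done(): hands the job in; it is judged then, once.
The state is a dict: "time": time; "joint_pos": joint angles; "joint_velocities": joint speeds; "joint_efforts": joint torques, N m; "eef_pos": TCP position; "orientation": TCP orientation; "contact_force": force on the tool from outside, world axes, zero at the start; "ft_torque": the same for the moment, N m; "opening": finger opening in m; "grip_force": force on a finger pad.
Only numpy, scipy, OpenCV 4.12 (cv2) and the standard library are available. Lean on these libraries where they do the work, as an engineer would, in place of code of your own. Each camera call takes 0.05 s, during which the arm holds its last target. There are 200 camera calls.

## Working session

There is one attempt and no reset: what is moved stays moved. The work goes in short steps, Python scripts to look and compute and a tool call to move; the robot and the scene stay as the last step left them, time stands still between calls to the robot, and variables do not carry over. Pictures are saved under pics/ and viewed, at most 10 in all, crops included, and the job is handed in when it is done.

Besides the shell and the picture viewer there is one more tool, called in YAML: its name, and indented under it one key for each argument. jog_arm: Moves the arm, as the interface text tells. Its arguments: {"type":"object","properties":{"linear":{"type":"array","items":{"type":"array","items":{"type":"number"}}},"twist":{"type":"array","items":{"type":"array","items":{"type":"number"}}},"hand":{"type":"number"},"squeeze":{"type":"number"}},"required":["linear","twist"]}

```bash
mkdir -p pics; cat > h.py <<'E'
import numpy as np,cv2
from bench import robot,optics
def grab(n,f):
    m=optics.camera_model(n);p,d=optics.capture(n)
    cv2.imwrite(f'pics/{f}.png',p[:,:,::-1]);np.savez(f'{f}.npz',p=p,d=d,**{k:np.array(v) for k,v in m.items()})
    return p,d,m
def world(d,m):
    v,u=np.mgrid[:d.shape[0],:d.shape[1]]
    c=np.stack([(u-m['cx'])/m['fx']*d,(v-m['cy'])/m['fy']*d,d],-1)
    return (c-np.array(m['t']))@np.array(m['R'])
E
python3 - <<'E'
from h import *
s=robot.sense();print(s)
p,d,m=grab('top','top');print(m)
E
```

```text
{'time': 0.0, 'joint_pos': array([ 1.18951708,  0.42671032,  0.07385925,  1.60660187, -0.03409221,
        1.11080033, -0.06712298]), 'joint_velocities': array([-1.09783919e-03, -1.28743761e-04, -9.97187585e-04, -2.18735758e-03,
        1.07717993e-03,  8.56798050e-05, -8.52483518e-04]), 'joint_efforts': array([ 1.73573389e-04, -9.35820651e+01,  3.66676301e+00, -4.54189575e+01,
       -4.88096348e-02,  2.01599702e-02,  4.31327737e-05]), 'eef_pos': array([ 0.15491592, -0.6565345 ,  0.2047926 ]), 'orientation': array([[ 9.73272673e-01,  2.29652245e-01, -3.87761412e-04],
       [ 2.29652550e-01, -9.73271940e-01,  1.19921532e-03],
       [-1.01994810e-04, -1.25621390e-03, -9.99999206e-01]]), 'contact_force': array([-0.77588662,  0.16188917, -0.69440952]), 'ft_torque': array([-0.00923211, -0.03312812, -0.0356938 ]), 'grip_force': 0.0, 'opening': 0.09415637692775104}
{'fx': 440.5784210131267, 'fy': 440.5784210131267, 'cx': 317.2101262675511, 'cy': 193.8273101137837, 'R': array([[-0.02570945, -0.99964303, -0.00726899],
       [-0.98687788,  0.02653931, -0.15927248],
       [ 0.15940854,  0.0030788 , -0.9872079 ]]), 't': array([0.03019943, 0.58479937, 1.24010471])}
```

View pics/top.png

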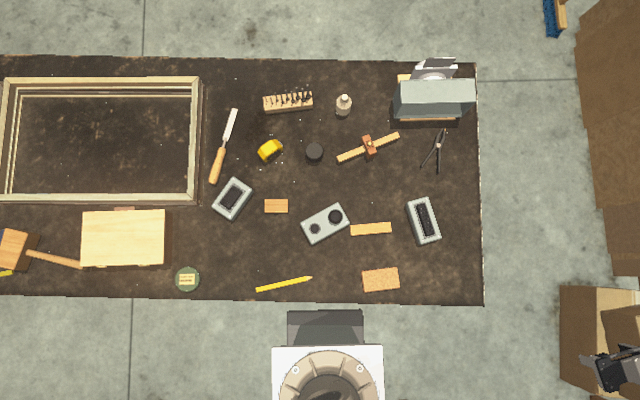

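```bash
python3 - <<'E'
from h import *
z=np.load('top.npz');p=z['p'];W=world(z['d'],z)
h=W[...,2]
print('bench z',np.median(h[(z['d']>0)&(abs(h)<.02)]))
for nm,lo,hi in(('housing',.036,.046),('above',.0475,.085)):
    M=((h>lo)&(h<hi)&(z['d']>0)).astype('uint8')
    n,L,S,C=cv2.connectedComponentsWithStats(M)
    for i in range(1,n):
        if S[i,4]>60:
            q=W[L==i];r=cv2.minAreaRect((q[:,:2]*1000).astype('float32'))
            print(nm,C[i].round(),S[i,4],np.round(r[0],1),np.round(r[1],1),round(r[2],1),'z',np.percentile(q[:,2],[5,50,95]).round(4),p[L==i].mean(0).round())
E
```

```text
bench z -0.0011742808587901698
housing [58. 91.] 239 [927.3 799.5] [241.4  10.8] 88.2 z [0.0369 0.0403 0.0449] [109.  93.  76.]
housing [146.  92.] 264 [916.6 534.1] [286.  10.] 87.9 z [0.0365 0.0401 0.0448] [112.  97.  80.]
housing [232. 198.] 632 [583.  266.3] [ 74.7 111.3] 53.9 z [0.0372 0.0409 0.0451] [185. 186. 170.]
housing [424. 220.] 650 [ 503.1 -293.7] [129.3  66.7] 14.6 z [0.0372 0.041  0.0449] [188. 190. 174.]
housing [324. 223.] 835 [501.8  -5. ] [ 73.4 129.2] 27.2 z [0.037  0.0406 0.0445] [201. 204. 186.]
housing [ 50. 257.] 439 [440.3 785.7] [188.6 103.5] 88.5 z [0.0369 0.041  0.0451] [194. 153.  98.]
housing [314. 378.] 99 [72.7 38.6] [ 38.  123.2] 26.8 z [0.0364 0.0402 0.0455] [140. 129. 111.]
above [147. 176.] 1322 [624.  565.8] [319.5 687.7] 31.1 z [0.0509 0.0649 0.0818] [127. 107.  86.]
above [ 1. 92.] 76 [905.6 955.9] [97.5 13.6] 4.1 z [0.0603 0.0646 0.0681] [136. 119.  95.]
above [ 67. 113.] 1754 [764.7 651.6] [531.7 329. ] 88.7 z [0.0522 0.0723 0.0834] [153. 136. 104.]
above [343. 104.] 146 [856.8 -71.1] [44.9 40.3] 82.0 z [0.0512 0.066  0.0817] [203. 183. 147.]
[... 155 characters left out ...]
.0494 0.0591 0.0647] [228. 202.  56.]
above [314. 150.] 167 [716.8  21. ] [47.5 49.5] 88.5 z [0.0478 0.0499 0.053 ] [104.  96.  84.]
above [230. 198.] 212 [581.6 265.6] [39.1 65.3] 50.7 z [0.0479 0.0519 0.0573] [76. 70. 64.]
above [425. 219.] 304 [ 503.3 -293.6] [94.1 28.5] 16.8 z [0.0505 0.0552 0.0601] [75. 71. 67.]
above [124. 237.] 4748 [477.  573.8] [251.5 168.9] 89.8 z [0.0708 0.0757 0.0797] [241. 229. 171.]
above [335. 216.] 164 [517.5 -35.9] [37.4 40.6] 88.7 z [0.0613 0.0657 0.0699] [81. 75. 70.]
above [ 13. 248.] 929 [449.4 892.7] [ 73.9 111. ] 74.2 z [0.0529 0.0599 0.0642] [214. 166. 100.]
above [328. 382.] 244 [57.7 -2.5] [164.5  62.7] 87.7 z [0.056  0.0661 0.082 ] [101.  96.  86.]
```

The top view shows the switch box at (232,198), start box at (325,223) with the mushroom at (335,216) and start button at (315,229), and the gate box at (424,220). The measured sizes match those given. Next I need to know which rocker end is raised.

```bash
python3 - <<'E'
from h import *
def an(f,c,a,near=None):
    z=np.load(f+'.npz');W=world(z['d'],z);h=W[...,2]
    a=np.radians(a);l=np.array([np.cos(a),np.sin(a)]);w=np.array([-l[1],l[0]])
    e=(W[...,:2]-c);s=e@l;t=e@w
    k=(abs(t)<.012)&(z['d']>0)
    return np.array([(y,np.median(h[k&(abs(s-y)<.006)])) for y in np.arange(-.036,.037,.012)]).round(4)
print(an('top',(.583,.2663),143.9))
p,d,m=grab('scene','scene');print(m['R'],m['t'])
print(an('scene',(.583,.2663),143.9))
c=[]
for P in((.583,.2663,.05),(.4863,.0252,.056),(.5032,-.2937,.057)):
    q=m['R']@np.array(P)+m['t'];print(q[0]/q[2]*m['fx']+m['cx'],q[1]/q[2]*m['fy']+m['cy'])
E
```

```text
[[-0.036   0.0416]
 [-0.024   0.0477]
 [-0.012   0.0495]
 [ 0.      0.0501]
 [ 0.012   0.0527]
 [ 0.024   0.0544]
 [ 0.036   0.0424]]
[[-0.8125067  -0.58285067 -0.0108606 ]
 [-0.44951548  0.63827916 -0.62492843]
 [ 0.37117205 -0.50287653 -0.7806065 ]] [0.4896688  0.3201947  0.75879446]
[[-0.036   0.042 ]
 [-0.024   0.0472]
 [-0.012   0.0493]
 [ 0.      0.0503]
 [ 0.012   0.0528]
 [ 0.024   0.0547]
 [ 0.036   0.0473]]
247.11802700499047 302.33756528748086
350.26687710288587 243.0530420492944
408.84739106683514 158.37135206263906
```

View pics/scene.png

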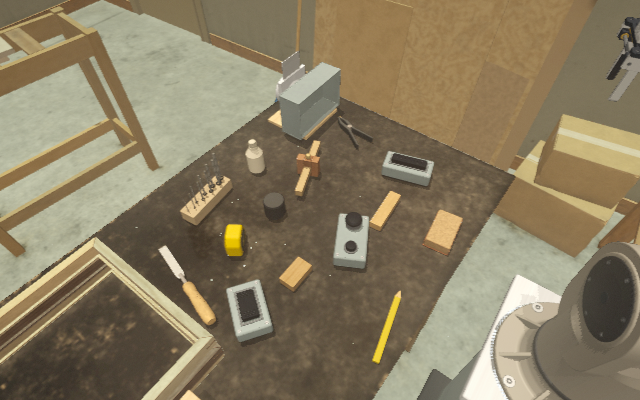

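The rocker's raised end is toward heading 143.9° (both views agree), and the way between the boxes is clear at 0.2 m height. I'll shut the fingers and move off.

jog_arm:
  linear:
    - [0.057, -0.029, 0]
    - [0.114, -0.058, 0]
    - [0.171, -0.087, 0]
    - [0.228, -0.116, 0]
    - [0.286, -0.145, 0]
  twist:
    - [0, 0, 0.17]
    - [0, 0, 0.34]
    - [0, 0, 0.51]
    - [0, 0, 0.68]
    - [0, 0, 0.856]
  hand: -1
  squeeze: 20

```text
time: 0.72
eef_pos: [0.3881, -0.4599, 0.2054]
orientation: [[0.817, -0.577, -0.0], [-0.577, -0.817, 0.0], [-0.0, -0.0, -1.0]]
contact_force: [0.4, -1.0, 0.0]
opening: 0.0473
grip_force: 0.0
```

```bash
cat >> h.py <<'E'
def to(P,yaw=None):
    s=robot.sense();R=s['orientation'];print('t',s['time'],'q',s['joint_pos'].round(2),'pos',s['eef_pos'].round(4),'F',s['contact_force'].round(1),'yaw',np.degrees(np.arctan2(R[1,0],R[0,0])).round(1),'open',s['opening'],'tilt',R[:,2].round(3))
    print('lin',(R.T@(np.array(P)-s['eef_pos'])).round(4))
E
python3 -c "
from h import *
to((.564,.280,.2));to((.5,-.05,.2))"
```

```text
t 0.725 q [ 0.67  0.31  0.12  1.78 -0.04  1.06 -1.38] pos [ 0.3881 -0.4599  0.2054] F [ 0.4 -1.   0. ] yaw -35.2 open 0.047328352434272636 tilt [-0.  0. -1.]
lin [-0.2829 -0.706   0.0055]
t 0.725 q [ 0.67  0.31  0.12  1.78 -0.04  1.06 -1.38] pos [ 0.3881 -0.4599  0.2054] F [ 0.4 -1.   0. ] yaw -35.2 open 0.047328352434272636 tilt [-0.  0. -1.]
lin [-0.1449 -0.3994  0.0054]
```

jog_arm:
  linear:
    - [-0.02, -0.056, 0]
    - [-0.04, -0.112, 0]
    - [-0.06, -0.168, 0]
    - [-0.08, -0.225, 0]
    - [-0.1, -0.28, 0]
  twist:
    - [0, 0, -0.18]
    - [0, 0, -0.36]
    - [0, 0, -0.54]
    - [0, 0, -0.72]
    - [0, 0, -0.9]

```text
time: 1.35
eef_pos: [0.4652, -0.1727, 0.2055]
orientation: [[0.956, 0.293, 0.0], [0.293, -0.956, -0.0], [0.0, 0.0, -1.0]]
contact_force: [0.8, 0.4, 0.7]
opening: 0.0008
grip_force: 0.0
```

```bash
python3 -c "
from h import *
to((.52,.1,.2))"
```

```text
t 1.35 q [ 0.39  0.14 -0.19  1.99  0.03  1.01 -1.08] pos [ 0.4652 -0.1727  0.2055] F [0.8 0.4 0.7] yaw 17.0 open 0.0008381587319486438 tilt [ 0. -0. -1.]
lin [ 0.1322 -0.2448  0.0055]
```

jog_arm:
  linear:
    - [0.026, -0.049, 0]
    - [0.052, -0.098, 0]
    - [0.078, -0.147, 0]
    - [0.104, -0.196, 0]
    - [0.132, -0.245, 0]
  twist:
    - [0, 0, -0.18]
    - [0, 0, -0.36]
    - [0, 0, -0.54]
    - [0, 0, -0.72]
    - [0, 0, -0.9]

```text
time: 1.98
eef_pos: [0.5212, 0.0994, 0.2055]
orientation: [[0.366, 0.931, 0.0], [0.931, -0.366, -0.0], [-0.0, 0.0, -1.0]]
contact_force: [0.7, -0.6, -0.2]
opening: 0.0006
grip_force: 0.0
```

```bash
python3 -c "
from h import *
to((.564,.28,.13))"
```

```text
t 1.975 q [ 0.1   0.22 -0.47  1.9   0.12  1.04 -0.79] pos [0.5212 0.0994 0.2055] F [ 0.7 -0.6 -0.2] yaw 68.5 open 0.0005512560055087832 tilt [ 0. -0. -1.]
lin [ 0.1837 -0.0262  0.0755]
```

jog_arm:
  linear:
    - [0.037, -0.005, 0.01]
    - [0.074, -0.01, 0.02]
    - [0.111, -0.015, 0.03]
    - [0.147, -0.02, 0.05]
    - [0.184, -0.026, 0.075]
  twist:
    - [0, 0, -0.18]
    - [0, 0, -0.36]
    - [0, 0, -0.54]
    - [0, 0, -0.72]
    - [0, 0, -0.9]

```text
time: 2.6
eef_pos: [0.5658, 0.2794, 0.1299]
orientation: [[-0.502, 0.865, 0.0], [0.865, 0.502, 0.0], [-0.0, 0.001, -1.0]]
contact_force: [0.7, -1.2, -0.9]
opening: 0.0006
grip_force: 0.0
```

```bash
python3 - <<'E'
from h import *
to((.5644,.28,.062))
p,d,m=grab('wrist','w1')
E
```

```text
t 2.6 q [-0.08  0.5  -0.64  1.75  0.35  1.01 -0.32] pos [0.5658 0.2794 0.1299] F [ 0.7 -1.2 -0.9] yaw 120.1 open 0.0005620768300571365 tilt [ 0.  0. -1.]
lin [ 0.0012 -0.0009  0.0679]
```

View pics/w1.png

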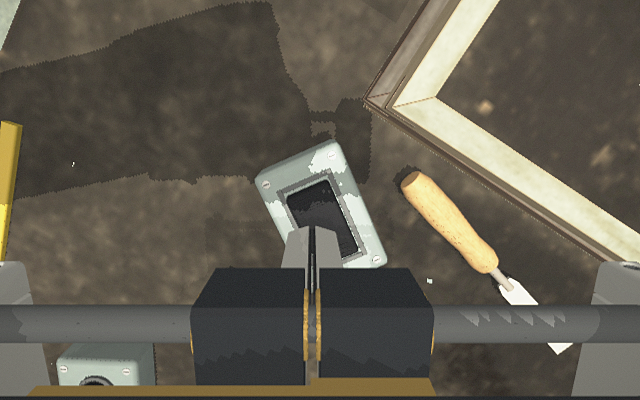

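The wrist view shows the box at (320,205) with the fingertips at (312,228) above its rocker, as planned. Now I go down on the raised end.

jog_arm:
  linear:
    - [0, 0, 0.02]
    - [0.001, -0.001, 0.04]
    - [0.001, -0.001, 0.055]
    - [0.001, -0.001, 0.064]
    - [0.001, -0.001, 0.067]
  twist:
    - [0, 0, -0.14]
    - [0, 0, -0.28]
    - [0, 0, -0.41]
    - [0, 0, -0.41]
    - [0, 0, -0.41]

```text
time: 3.28
eef_pos: [0.5639, 0.2785, 0.0631]
orientation: [[-0.8, 0.6, -0.001], [0.6, 0.8, -0.0], [0.0, -0.001, -1.0]]
contact_force: [0.5, -0.2, -0.1]
opening: 0.0004
grip_force: 0.0
```

jog_arm:
  linear:
    - [0, 0, 0.003]
    - [0, 0, 0.006]
    - [0, 0, 0.009]
    - [0, 0, 0.012]
    - [0, 0, 0.014]
  twist:
    - [0, 0, 0]
    - [0, 0, 0]
    - [0, 0, 0]
    - [0, 0, 0]
    - [0, 0, 0]

```text
time: 3.9
eef_pos: [0.5633, 0.2799, 0.05]
orientation: [[-0.802, 0.597, -0.0], [0.597, 0.802, 0.001], [0.001, 0.001, -1.0]]
contact_force: [-8.5, 2.1, 10.7]
opening: 0.0003
grip_force: 6.2
```

jog_arm:
  linear:
    - [0, 0, 0.001]
    - [0, 0, 0.002]
    - [0, 0, 0.002]
    - [0, 0, 0.002]
  twist:
    - [0, 0, 0]
    - [0, 0, 0]
    - [0, 0, 0]
    - [0, 0, 0]

```text
time: 4.4
eef_pos: [0.5632, 0.2802, 0.0489]
orientation: [[-0.802, 0.597, -0.0], [0.597, 0.802, 0.001], [0.001, 0.001, -1.0]]
contact_force: [-11.9, -0.4, 23.1]
opening: 0.0004
grip_force: 12.3
```

At its stop: 23 N at z = 48.9 mm, where I expected about 49. Lifting off and checking.

jog_arm:
  linear:
    - [0, 0, -0.02]
    - [0, 0, -0.06]
    - [0, 0, -0.1]
    - [-0.025, 0.025, -0.1]
    - [-0.05, 0.05, -0.1]
  twist:
    - [0, 0, 0]
    - [0, 0, 0]
    - [0, 0, 0]
    - [0, 0, 0]
    - [0, 0, 0]

```text
time: 5.03
eef_pos: [0.6356, 0.2887, 0.1492]
orientation: [[-0.801, 0.598, 0.002], [0.598, 0.801, 0.0], [-0.002, 0.001, -1.0]]
contact_force: [-0.9, -0.4, 0.4]
opening: 0.0003
grip_force: 0.0
```

```bash
python3 - <<'E'
from h import *
to((.4863,.0252,.13))
for n in('scene','wrist'):
    p,d,m=grab(n,n+'2');W=world(d,m);h=W[...,2]
    l=np.array([-.808,.589]);w=np.array([-l[1],l[0]]);e=W[...,:2]-(.583,.2663);s=e@l;t=e@w
    k=(abs(t)<.012)&(d>0)&(h<.07)
    print(n,[(round(y,3),np.median(h[k&(abs(s-y)<.006)]).round(4)) for y in np.arange(-.036,.037,.012)])
E
```

```text
t 5.025 q [-0.04  0.61 -0.7   1.57  0.42  1.12  0.09] pos [0.6356 0.2887 0.1492] F [-0.9 -0.4  0.4] yaw 143.3 open 0.00025913889660134694 tilt [ 0.002  0.    -1.   ]
lin [-0.038  -0.3005  0.0189]
scene [(np.float64(-0.036), np.float64(0.0412)), (np.float64(-0.024), np.float64(0.0558)), (np.float64(-0.012), np.float64(0.0544)), (np.float64(0.0), np.float64(0.0512)), (np.float64(0.012), np.float64(0.0495)), (np.float64(0.024), np.float64(0.0473)), (np.float64(0.036), np.float64(0.0441))]
wrist [(np.float64(-0.036), np.float64(0.0414)), (np.float64(-0.024), np.float64(0.0558)), (np.float64(-0.012), np.float64(0.0537)), (np.float64(0.0), np.float64(0.0515)), (np.float64(0.012), np.float64(0.0493)), (np.float64(0.024), np.float64(0.0473)), (np.float64(0.036), np.float64(0.0437))]
```

The rocker is fully over: its slope is now -0.177, so the raised end is down. On to the start button.

jog_arm:
  linear:
    - [-0.008, -0.06, 0]
    - [-0.016, -0.12, 0]
    - [-0.024, -0.18, 0]
    - [-0.031, -0.24, 0.01]
    - [-0.038, -0.3, 0.019]
  twist:
    - [0, 0, 0]
    - [0, 0, 0]
    - [0, 0, 0]
    - [0, 0, 0]
    - [0, 0, 0]

```text
time: 5.75
eef_pos: [0.4837, 0.024, 0.1287]
orientation: [[-0.801, 0.598, 0.001], [0.598, 0.801, -0.001], [-0.001, -0.0, -1.0]]
contact_force: [2.2, -1.2, -0.1]
opening: 0.0009
grip_force: 0.0
```

```bash
python3 - <<'E'
from h import *
to((.4863,.0252,.063))
for f in('top','scene','scene2'):
    z=np.load(f+'.npz');W=world(z['d'],z);h=W[...,2];e=np.hypot(W[...,0]-.4863,W[...,1]-.0252)
    k=(e<.025)&(h>.0495)&(h<.062)&(z['d']>0)
    q=W[k];print(f,k.sum(),cv2.minEnclosingCircle((q[:,:2]*1000).astype('float32')),q.mean(0).round(4))
E
```

```text
t 5.75 q [ 0.49  0.29 -0.77  2.06  0.26  0.88  0.5 ] pos [0.4837 0.024  0.1287] F [ 2.2 -1.2 -0.1] yaw 143.3 open 0.0009244071593345239 tilt [ 0.001 -0.001 -1.   ]
lin [-0.0013  0.0025  0.0657]
top 50 ((486.3421630859375, 24.513872146606445), 11.604604721069336) [0.4866 0.0247 0.0535]
scene 85 ((482.86016845703125, 27.1295166015625), 12.35279655456543) [0.483  0.0277 0.0538]
scene2 85 ((484.677490234375, 26.180686950683594), 13.150630950927734) [0.483  0.0274 0.0536]
```

jog_arm:
  linear:
    - [0, 0.002, 0.025]
    - [0, 0.002, 0.05]
    - [0, 0.002, 0.065]
    - [0, 0.002, 0.07]
    - [0, 0.002, 0.074]
  twist:
    - [0, 0, 0]
    - [0, 0, 0]
    - [0, 0, 0]
    - [0, 0, 0]
    - [0, 0, 0]

```text
time: 6.38
eef_pos: [0.4866, 0.0277, 0.0548]
orientation: [[-0.802, 0.597, 0.001], [0.597, 0.802, 0.0], [-0.0, 0.0, -1.0]]
contact_force: [-1.8, 0.5, 2.7]
opening: 0.0004
grip_force: 1.4
```

jog_arm:
  linear:
    - [0, 0, 0.002]
    - [0, 0, 0.004]
    - [0, 0, 0.006]
    - [0, 0, 0.007]
    - [0, 0, 0.007]
  twist:
    - [0, 0, 0]
    - [0, 0, 0]
    - [0, 0, 0]
    - [0, 0, 0]
    - [0, 0, 0]

```text
time: 7.0
eef_pos: [0.4868, 0.0276, 0.0489]
orientation: [[-0.802, 0.598, 0.001], [0.598, 0.802, -0.001], [-0.001, -0.0, -1.0]]
contact_force: [-11.8, 0.1, 37.3]
opening: 0.0006
grip_force: 18.7
```

The button is in at its stop: 37 N at z = 48.9 mm. Lifting straight up, then over to the gate box.

jog_arm:
  linear:
    - [0, 0, -0.04]
    - [0, 0, -0.09]
    - [-0.02, -0.025, -0.1]
    - [-0.055, -0.07, -0.1]
    - [-0.09, -0.11, -0.1]
  twist:
    - [0, 0, 0]
    - [0, 0, 0]
    - [0, 0, 0]
    - [0, 0, 0]
    - [0, 0, 0]

```text
time: 7.62
eef_pos: [0.4926, -0.1167, 0.1479]
orientation: [[-0.802, 0.598, 0.001], [0.598, 0.802, -0.001], [-0.001, -0.0, -1.0]]
contact_force: [0.4, 0.9, 0.4]
opening: 0.0003
grip_force: 0.0
```

```bash
python3 - <<'E'
from h import *
to((.5032,-.2937,.12))
p,d,m=grab('scene','scene3')
z=np.load('scene3.npz');W=world(z['d'],z);h=W[...,2]
e=np.hypot(W[...,0]-.4855,W[...,1]-.0255);k=(e<.008)&(h<.07);print('start',np.median(h[k]),k.sum())
e=np.hypot(W[...,0]-.5173,W[...,1]+.0352);k=(e<.006)&(h<.09);print('stop',np.median(h[k]),k.sum())
e=np.hypot(W[...,0]-.5032,W[...,1]+.2937);k=(e<.06)&(h>.05)&(h<.065)
print(cv2.minAreaRect((W[k][:,:2]*1000).astype('float32')),W[k].mean(0))
E
```

```text
t 7.625 q [ 0.72  0.29 -0.71  2.    0.24  0.93  0.82] pos [ 0.4926 -0.1167  0.1479] F [0.4 0.9 0.4] yaw 143.3 open 0.0003157985508212753 tilt [ 0.001 -0.001 -1.   ]
lin [-0.1143 -0.1356  0.0281]
start 0.0481716841974875 32
stop 0.06752614762869819 14
((495.4067077636719, -292.79547119140625), (83.42328643798828, 28.04793357849121), 16.607799530029297) [ 0.49429911 -0.29178908  0.05527493]
```

jog_arm:
  linear:
    - [-0.03, -0.034, 0]
    - [-0.06, -0.068, 0]
    - [-0.09, -0.102, 0.005]
    - [-0.113, -0.135, 0.02]
    - [-0.113, -0.135, 0.05]
  twist:
    - [0, 0, 0]
    - [0, 0, 0]
    - [0, 0, 0]
    - [0, 0, 0]
    - [0, 0, 0]

```text
time: 8.3
eef_pos: [0.5023, -0.2944, 0.0973]
orientation: [[-0.799, 0.602, 0.001], [0.602, 0.799, -0.002], [-0.002, -0.001, -1.0]]
contact_force: [-0.4, 0.6, 0.0]
opening: 0.0004
grip_force: 0.0
```

```bash
python3 - <<'E'
from h import *
to((.503,-.2935,.06))
E
```

```text
t 8.3 q [ 0.89  0.46 -0.59  1.89  0.33  0.89  1.06] pos [ 0.5023 -0.2944  0.0973] F [-0.4  0.6  0. ] yaw 143.0 open 0.00038928561756899134 tilt [ 0.001 -0.002 -1.   ]
lin [0.0001 0.0011 0.0373]
```

jog_arm:
  linear:
    - [0, 0, 0.02]
    - [0, 0, 0.035]
    - [0, 0, 0.04]
    - [0, 0, 0.044]
    - [0, 0, 0.047]
  twist:
    - [0, 0, 0]
    - [0, 0, 0]
    - [0, 0, 0]
    - [0, 0, 0]
    - [0, 0, 0]

```text
time: 8.93
eef_pos: [0.5028, -0.2901, 0.051]
orientation: [[-0.802, 0.598, 0.0], [0.598, 0.802, -0.0], [-0.0, 0.0, -1.0]]
contact_force: [-2.4, 3.2, 5.2]
opening: 0.0001
grip_force: 2.5
```

jog_arm:
  linear:
    - [0, 0, 0.001]
    - [0, 0, 0.002]
    - [0, 0, 0.003]
    - [0, 0, 0.003]
    - [0, 0, 0.003]
  twist:
    - [0, 0, 0]
    - [0, 0, 0]
    - [0, 0, 0]
    - [0, 0, 0]
    - [0, 0, 0]

```text
time: 9.55
eef_pos: [0.503, -0.2902, 0.049]
orientation: [[-0.802, 0.598, 0.001], [0.598, 0.802, -0.001], [-0.001, -0.0, -1.0]]
contact_force: [-7.8, 6.9, 24.1]
opening: 0.0003
grip_force: 12.2
```

The bar is at its stop: z = 49.0 mm, held with 24 N, well above the spring's 6 N. Handing in.

```bash
python3 -c "
from h import *
to((.503,-.29,.049));print(robot.job_done())"
```

```text
t 9.55 q [ 0.86  0.52 -0.56  1.92  0.38  0.81  1.02] pos [ 0.503  -0.2902  0.049 ] F [-7.8  6.9 24.1] yaw 143.3 open 0.000341678356653674 tilt [ 0.001 -0.001 -1.   ]
lin [ 0.0001  0.0002 -0.    ]
the job is handed in; nothing more can be done
None
```

I tipped the rocker fully over, pushed the start button in without pressing the stop button, and handed the job in at 9.6 s with the fingers holding the gate bar at its stop with about 24 N; no verdict came back.

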